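# Set out the pair-cup tea set on the display board

## Robot

A 7-joint arm with a two-finger parallel gripper is mounted at the origin on the work surface. World frame = base frame: x ahead of the robot, y to its left, z up, the work surface at z = 0. Lengths are in m, angles in rad, forces in N, time in s.
With the tool pointing down it reaches from about 0.425 to 0.875 m from the base axis. Payload 4.7 kg.
Tool frame: the origin (TCP) lies midway between the tips of the shut fingers; the grasp point (between the pads) lies 19 mm behind it; z points along the fingers, y is the direction in which the jaws open and shut (so a half turn about z gives the same grasp; the last joint's range is limited). The gripper opens to 87 mm and grips with 3 to 60 N. Pads are 19 mm wide; open, the fingers measure 117 mm over their backs; the gripper's body (75 mm by 190 mm) begins 51 mm behind the grasp point.
Start: joints at [-1.3, 0.321, -0.07, 1.45, 0.023, 1.371, -0.057], TCP at [0.165, 0.629, 0.223] pointing down, gripper open.
Joint ranges: [-2.86, 2.86], [-0.3, 2.09], [-1.38, 1.24], [0.06, 2.45], [-1.56, 4.7], [0.09, 2.05], [-2.69, 2.69]. Speed limits (rad/s): [2.57, 2.57, 3.14, 3.14, 3.14, 3.14, 3.14].

## Interface

Orientations are given as a rotation vector (axis times angle).
In Python, from bench import ctrl, optics gives the robot as it stands. The module is installed in compiled form; this text tells all that it offers.
- The arm moves only by the tool step_arm, never from a script. Its argument "deltas" is a list of rows, each a list of 7 numbers: the turn, a rotation vector about the tool's x, y, z in degrees, then the shift along the tool's x, y, z in mm, then the finger opening in mm, from 0 to 87. A call has exactly 8 rows; each row is the pose to reach, as a shift and turn from the pose commanded when the call began, along the tool's axes at that moment; what a row does not reach only later rows make up. A row lasts 1/8 s, in which the tool goes at most 62.5 mm and 10.7 degrees, less where a joint would pass 70% of its speed; a pose out of reach is approached as far as the arm can. A call with a gripper value outside its range is refused whole. The fingers move at their own pace and stop on an object; "newtons" is the grip in N (left out, the last holds). Time passes only in rows, so rows that repeat a pose let the fingers close, or fill a call up. It gives the time, the measured TCP pose, the force and the opening at its end, in the units of the state.
- ctrl.get_state(): the state, without advancing time (a new reading comes with each control period).
- optics.get_image(name): name is "side" or "top"; returns the picture (420x560x3 uint8, red, green, blue); there is no depth.
- optics.get_calibration(name): a dict with "K" (3x3 intrinsics, pixels), "k1" (the pictures are not rectified: a ray, as slopes to the right and down, at radius r is drawn at 1 + k1 r^2 times it, then the intrinsics apply), "R" (3x3) and "t" (3): a world point X has camera coordinates R X + t. Camera axes: x right, y down, z forward; pixel columns grow to the right and rows downward; lengths in m; the calibration is good to about 2 mm. A picture is of the moment at which its call begins. get_calibration takes no time and is no camera call.
- ctrl.close_job(): hands the job in, once; it reports no verdict.
The state is a dict: "time": time; "joint_positions": joint angles; "qd": joint speeds; "joint_torque": joint torques, N m; "position": TCP position; "tool_rot": TCP orientation; "ft_force": force on the tool from outside, world axes, zero at the start; "torque": the same for the moment, N m; "grip_width": opening from 0.0 (shut) to 1.0 (fully open).
Only numpy, scipy, OpenCV 4.12 (cv2) and the standard library are available. Lean on these libraries where they do the work, as an engineer would, in place of code of your own. Each camera call takes 0.05 s, during which the arm holds its last target.

## Task

Set out the tea set on the wooden display board for the shop: the large cup on the large saucer, the small cup on the small saucer, the copper tea caddy standing on the board midway between the two saucers and in line with them, and the lid seated on the teapot. Everything stands upright, centred on its place; set each piece down gently rather than dropping it, and leave the board's saucers and teapot, and the bud vase and tape dispenser beside the board, where they are.

Things in the scene. Friction and masses are not known exactly. Their poses are not given: they have to be found in the camera images.
- large_cup: The larger of two handleless straight-sided tea cups, grey-green glazed stoneware, open at the top, loose, about 0.2 kg. 82 mm tall; outside diameter 48 mm at the foot, 63 mm at 30 mm up, 64 mm at the rim; wall 4 mm. Stands upright on the table near the robot at the start. Origin: centre of its underside; z up through the mouth.
- small_cup: The smaller tea cup, same shape and glaze, loose, about 0.12 kg. 62 mm tall; outside diameter 39 mm at the foot, 52 mm from 30 mm up to the rim; wall 4 mm. Stands upright on the table near the robot. Origin: centre of its underside; z up.
- caddy: Tea caddy: plain closed copper cylinder with a flat top, 55 mm diameter, 78 mm tall, about 0.16 kg, loose, standing upright on the table near the robot (its own lid is tight and stays on). Origin: centre of its underside; z up.
- lid: Teapot lid, grey-green, loose, 0.07 kg, right way up on the table. Heights from its origin (centre of the underside, z up): collar 47 mm diameter 0-8 mm (43 at the bottom), disc 72 mm diameter 8-12 mm, domed to 16 mm, round knob 16-35 mm (diameter 16 mm at 19 mm up, 19 mm at 28-33 mm up): grip it by the knob. Seated, its origin is 62 mm above the teapot's.
- large_saucer: The larger of two round dark wooden saucers, 110 mm across the rim, 16 mm high, loose, lying on the board near one end (left or right varies). Its flat inner floor, about 72 mm across, is 6 mm above its underside. Origin: centre of its underside; z up.
- small_saucer: The smaller dark wooden saucer, 88 mm across the rim, 16 mm high, loose, lying on the board near the other end. Its flat inner floor, about 58 mm across, is 6 mm above its underside. Origin: centre of its underside; z up.
- teapot: Round teapot without its lid, grey-green, loose, 0.4 kg, on the rear part of the board (away from the robot). Body 102 mm diameter; round mouth 57 mm inside, 66 mm outside diameter, rim 70 mm above the underside; spout to -y (tip 80 mm from the axis, 65 mm up), loop handle to +y (to 83 mm from the axis). Origin: centre of its underside; z up through the mouth.
- board: Fixed pale wooden display board, 240 mm deep (x) by 440 mm long (y), top 18 mm above the table. Origin: on the table under its centre; x away from the robot, y to the left along its length. The saucers lie at its x = -45 mm, y = +145 and -145 mm, either way round; the caddy's place midway between them is x = -45 mm, y = 0, on its top.
- bud_vase: Bystander: white bud vase with three small flowers, 68 mm diameter, 115 mm tall (190 mm with the flowers), loose, standing beyond one end of the board. Origin: centre of its underside.
- tape_dispenser: Bystander: blue desk tape dispenser with a roll of tape, 150 x 55 mm, 96 mm tall, loose, 0.75 kg, standing beyond the other end of the board. Origin: centre of its underside, x along its length.
Not all that is in view belongs to the job. What is shaped like the large_cup but pink is not meant. What is shaped like the small_saucer but purple is not meant.

How it is judged:
At the end, for the whole second after the job is handed in: Each cup upright on its own saucer's floor within 12 mm of centre; caddy upright on the board within 15 mm (along and across) of midway between the saucers; lid seated level on the teapot; saucers and teapot within 15 mm of where they stood; all released and at rest (horizontal distance between large_cup and large_saucer below 0.012 m and z of large_cup in the frame of large_saucer between 0.002 and 0.011 m and angle between each of large_cup, small_cup, caddy's own z axis and vertical below 0.1 rad and distance of each of large_saucer, small_saucer, teapot from where it was at the start of the episode below 0.015 m and horizontal distance between small_cup and small_saucer below 0.012 m and z of small_cup in the frame of small_saucer between 0.002 and 0.011 m and x of caddy in the frame of board between -0.06 and -0.03 m and y of caddy in the frame of board between -0.015 and 0.015 m and z of caddy in the frame of board between 0.014 and 0.022 m and horizontal distance between lid and teapot below 0.008 m and z of lid in the frame of teapot between 0.058 and 0.066 m and angle between lid's own z axis and vertical below 0.08 rad and linear speed of each of large_cup, small_cup, caddy, lid below 0.02 m/s); the robot touches nothing.
It fails at once if the bud vase is shifted (more than 20 mm) (distance of bud_vase from where it was at the start of the episode above 0.02 m).
It fails at once if the tape dispenser is shifted (more than 20 mm) (distance of tape_dispenser from where it was at the start of the episode above 0.02 m).
It fails at once if a cup, the caddy or the lid is dropped or thrown (moves faster than 0.6 m/s while not held) ((contact force between large_cup and the fingers below 0.05 N and linear speed of large_cup above 0.6 m/s) or (contact force between small_cup and the fingers below 0.05 N and linear speed of small_cup above 0.6 m/s) or (contact force between caddy and the fingers below 0.05 N and linear speed of caddy above 0.6 m/s) or (contact force between lid and the fingers below 0.05 N and linear speed of lid above 0.6 m/s)).
It also fails if it takes over 102 s, if anything falls off the work surface, if the arm or the gripper's body presses on something with over 40 N, if the wrist force passes 120 N, or if a joint passes its speed limit or range.

## Working session

There is one attempt and no reset: what is moved stays moved. The work goes in short steps, Python scripts to look and compute and a tool call to move; the robot and the scene stay as the last step left them, time stands still between calls to the robot, and variables do not carry over. Pictures are saved under pics/ and viewed, and the job is handed in when it is done.

Besides the shell and the picture viewer there is one more tool, called as a command line: name --pt "numbers of a row" for each row, then --argument value for the rest. step_arm: Moves the arm, as the interface text tells. Its arguments: {"type":"object","properties":{"deltas":{"type":"array"},"newtons":{"type":"number"}},"required":["deltas"]}

```bash
ls; mkdir -p pics; python3 - <<'E'
from bench import ctrl, optics
import cv2, numpy as np
for n in ("side","top"):
    im=optics.get_image(n); cv2.imwrite(f"pics/{n}0.png",im[:,:,::-1]); np.save(f"pics/{n}0.npy",im)
    print(n,optics.get_calibration(n))
print(ctrl.get_state())
E
```

```text
pics
side {'K': array([[528.17122849,   0.        , 283.1973249 ],
       [  0.        , 528.17122849, 203.20849803],
       [  0.        ,   0.        ,   1.        ]]), 'k1': 0.05237294334913328, 'R': array([[-0.99802434, -0.06063568, -0.01645393],
       [-0.0357274 ,  0.7631414 , -0.64524317],
       [ 0.05168143, -0.64338053, -0.76380005]]), 't': array([0.50748402, 0.0515065 , 1.33633155])}
top {'K': array([[488.85204039,   0.        , 278.22787818],
       [  0.        , 488.85204039, 216.30847088],
       [  0.        ,   0.        ,   1.        ]]), 'k1': -0.17421624854420212, 'R': array([[ 0.02393634, -0.99968467, -0.00759012],
       [-0.99026369, -0.02266796, -0.13734622],
       [ 0.13713086,  0.01080379, -0.99049402]]), 't': array([-0.01240579,  0.48875463,  1.12800814])}
{'time': 0.1, 'joint_positions': array([-1.29993302,  0.321749  , -0.07007493,  1.45154414,  0.02261336,
        1.37074648, -0.05690737]), 'qd': array([ 0.00027317, -0.00184121, -0.00038613, -0.00327029, -0.00020138,
       -0.0012605 ,  0.00073225]), 'joint_torque': array([-3.32679947e-04, -4.92569983e+01, -4.05881815e-01, -3.13399744e+01,
       -6.41364092e-02,  3.93786735e-02,  5.77580454e-05]), 'position': array([0.16500484, 0.62821963, 0.22157514]), 'tool_rot': array([-4.02180735e-01, -3.11563413e+00,  2.60267054e-03]), 'ft_force': array([-0.5476533 , -0.32545873, -0.04582157]), 'torque': array([-0.00812248,  0.00989718, -0.04788854]), 'grip_width': 0.9997251345807445}
```

View pics/side0.png

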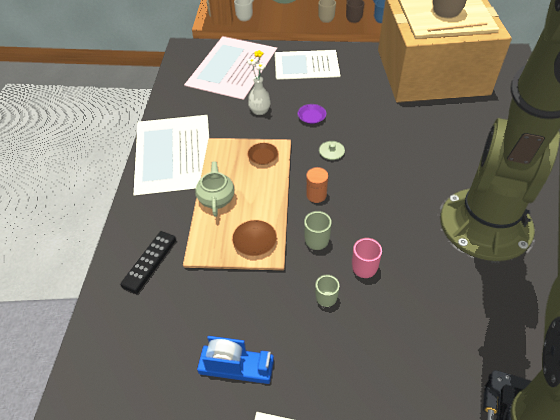

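View pics/top0.png

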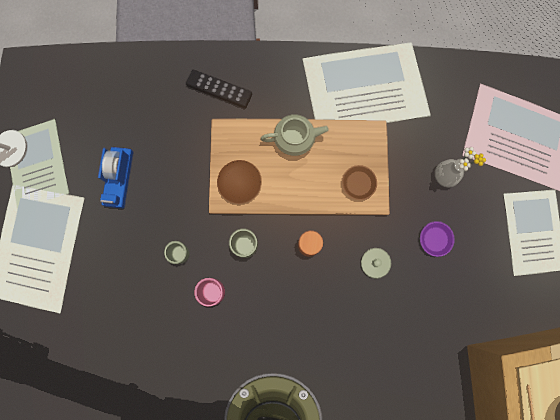

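Top view:
- **Cups:** the green cups are at (243,243), the larger, and (175,252), the smaller. The pink one at (208,292) is a decoy.
- **Caddy and lid:** the copper caddy is at (311,243) and the lid at (376,263).
- **Saucers:** the dark wooden ones are at (239,182), large, and (359,183), small. The purple one at (437,239) is a decoy.
- **Teapot:** its mouth is at (294,130).

Next I'll look at close crops.

```bash
cat > h.py <<'E'
import numpy as np, cv2
from bench import ctrl, optics
def p2w(n,u,v,z):
    c=optics.get_calibration(n);K=c["K"];d=np.array([(u-K[0,2])/K[0,0],(v-K[1,2])/K[1,1]])
    s=d.copy()
    for _ in range(20): s=d/(1+c["k1"]*(s@s))
    r=c["R"].T@np.array([s[0],s[1],1]); o=-c["R"].T@c["t"]
    return (o+r*(z-o[2])/r[2])
def w2p(n,X):
    c=optics.get_calibration(n);K=c["K"];p=c["R"]@np.array(X)+c["t"];s=p[:2]/p[2]
    s=s*(1+c["k1"]*(s@s)); return s*K[0,0]+K[:2,2]
def crop(im,x0,y0,w,h,f,out):
    a=cv2.resize(im[y0:y0+h,x0:x0+w,::-1],None,fx=f,fy=f,interpolation=cv2.INTER_CUBIC); cv2.imwrite(out,a)
def circ(n,X,r,m=48):
    return np.array([w2p(n,[X[0]+r*np.cos(t),X[1]+r*np.sin(t),X[2]]) for t in np.linspace(0,2*np.pi,m)])
E
python3 - <<'E'
from h import *
im=np.load("pics/top0.npy")
crop(im,150,215,260,100,3,"pics/t_c1.png")
crop(im,200,105,200,120,4,"pics/t_c2.png")
s=np.load("pics/side0.npy")
crop(s,180,130,200,190,3,"pics/s_c1.png")
E
```

```text
(no output)
```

View pics/t_c1.png

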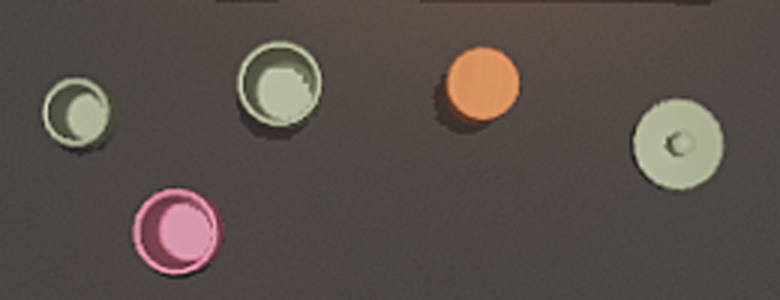

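View pics/t_c2.png

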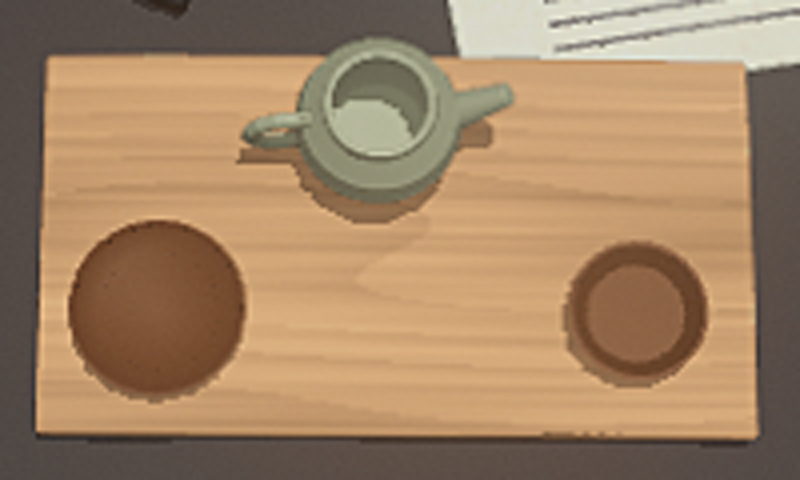

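View pics/s_c1.png

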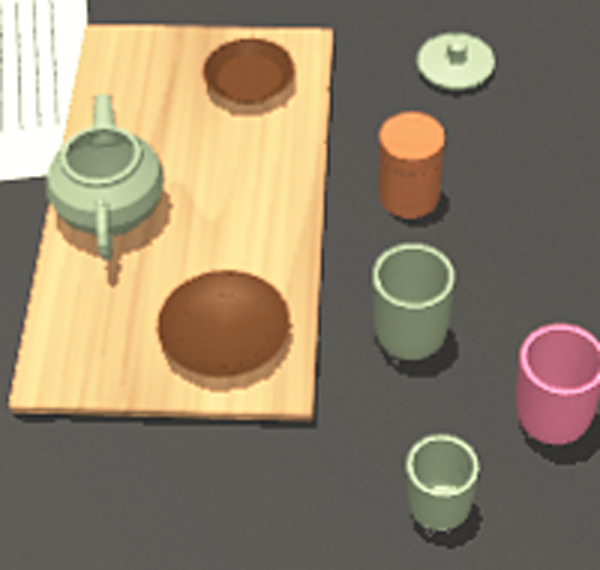

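```bash
python3 - <<'E'
from h import *
im=np.load("pics/top0.npy"); s=np.load("pics/side0.npy")
def enh(a): 
    a=a.astype(float); return a
outs=[]
for (I,x,y) in ((im,239,182),(im,359,183),(s,255,238),(s,263,154)):
    c=I[y-32:y+32,x-32:x+32,::-1].astype(float)
    c=np.clip(c*2.0-40,0,255).astype(np.uint8)
    outs.append(cv2.resize(c,(390,290) and (290,290),interpolation=cv2.INTER_CUBIC))
cv2.imwrite("pics/sauc.png",np.vstack([np.hstack(outs[:2]),np.hstack(outs[2:])]))
print(ctrl.get_state()["time"])
E
```

```text
0.1
```

View pics/sauc.png

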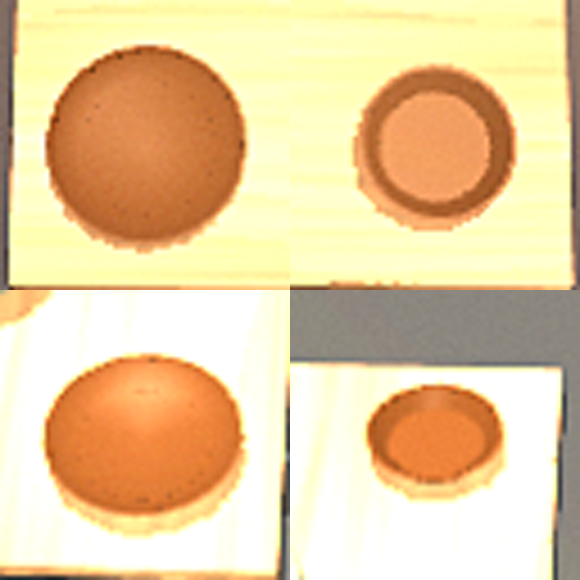

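```bash
python3 - <<'E'
from h import *
def c(cx,cy,x0,y0,f): return x0+(cx+.5)/f-.5, y0+(cy+.5)/f-.5
T={"small_cup":(c(77,113,150,215,3),.062,.026),"large_cup":(c(280,84,150,215,3),.082,.032),"pink":(c(177,232,150,215,3),.082,.032),
"caddy":(c(483,84,150,215,3),.078,.0275),"lid":(c(678,143.5,150,215,3),.010,.036),
"lsauc":(c(157,307,200,105,4),.034,.055),"ssauc":(c(638,311,200,105,4),.034,.044),"teapot":(c(381,106,200,105,4),.088,.033)}
im=np.load("pics/top0.npy"); s=np.load("pics/side0.npy")
F=3
A=cv2.resize(im[:,:,::-1],None,fx=F,fy=F); B=cv2.resize(s[:,:,::-1],None,fx=F,fy=F)
for k,((u,v),z,r) in T.items():
    X=p2w("top",u,v,z); 
    # refine so circle's mean projects there is negligible
    print(k,X.round(4))
    for n,I in(("top",A),("side",B)):
        p=((circ(n,X,r)+.5)*F-.5).round().astype(int); cv2.polylines(I,[p],True,(0,0,255),1)
cv2.imwrite("pics/ov_t.png",A[300:900,400:1200]); cv2.imwrite("pics/ov_s.png",B[380:960,530:1200])
for nm,(cx,cy) in {"BL":(36,433),"BR":(757,438),"TL":(47,56),"TR":(746,62)}.items(): print(nm,p2w("top",*c(cx,cy,200,105,4),.018).round(4))
print("vase",p2w("top",452,172,.1),p2w("top",480,160,.17),p2w("top",447,182,0.0))
print("tape",p2w("top",124,155,.09),p2w("top",110,205,.03))
print(ctrl.get_state()["time"])
E
```

```text
small_cup [0.3952 0.2352 0.062 ]
large_cup [0.4202 0.0768 0.082 ]
pink [0.3069 0.1508 0.082 ]
caddy [ 0.4241 -0.0765  0.078 ]
lid [ 0.3852 -0.2382  0.01  ]
lsauc [0.5715 0.0957 0.034 ]
ssauc [ 0.5758 -0.1939  0.034 ]
teapot [ 0.6828 -0.0356  0.088 ]
BL [0.4956 0.168  0.018 ]
BR [ 0.5026 -0.2693  0.018 ]
TL [0.7344 0.1727 0.018 ]
TR [ 0.7412 -0.266   0.018 ]
vase [ 0.59267427 -0.40214777  0.1       ] [ 0.60512552 -0.44292468  0.17      ] [ 0.59059853 -0.42384871  0.        ]
tape [0.61858422 0.36520301 0.09      ] [0.50796083 0.41204105 0.03      ]
0.1
```

View pics/ov_t.png

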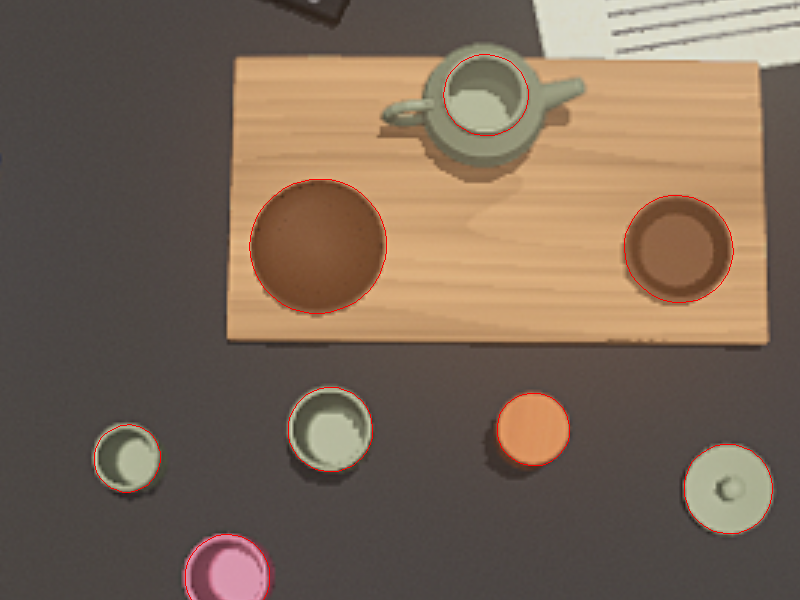

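View pics/ov_s.png

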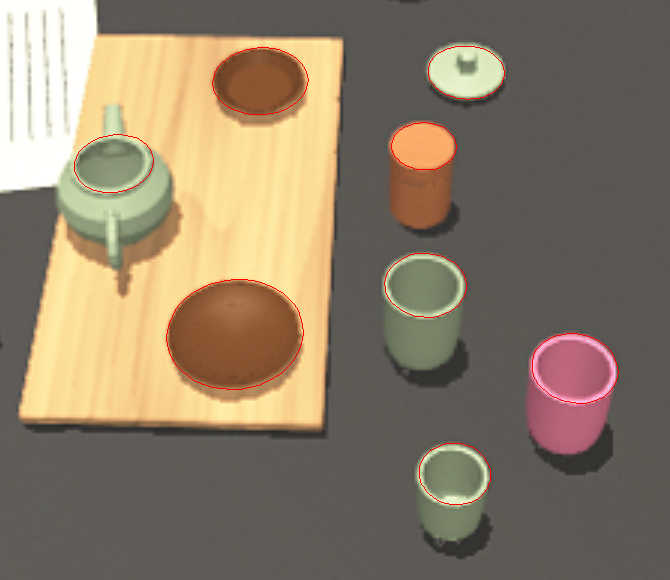

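```bash
cat > plan.py <<'E'
import sys
from h import *
from scipy.spatial.transform import Rotation as Ro
def go(x,y,z,phi=30.):
    s=ctrl.get_state(); R=Ro.from_rotvec(s["tool_rot"]).as_matrix(); p=s["position"]
    def mk(f):
        f=np.radians(f); yy=np.array([np.cos(f),np.sin(f),0]); zz=np.array([0,0,-1.]); return np.array([np.cross(yy,zz),yy,zz]).T
    best=min(([np.linalg.norm(Ro.from_matrix(R.T@mk(q)).as_rotvec()),q] for q in (phi,phi+180)))[1]
    rv=np.degrees(Ro.from_matrix(R.T@mk(best)).as_rotvec()); d=1000*R.T@(np.array([x,y,z])-p)
    print("t%.2f"%s["time"],"pos",(1000*p).round(1),"yaw %.1f"%np.degrees(np.arctan2(R[1,1],R[0,1])),"grip %.1f"%(87*s["grip_width"]),"F",s["ft_force"].round(1),"q",s["joint_positions"].round(2))
    print("rot",rv.round(2),"shift",d.round(1),"len",np.linalg.norm(d).round(0))
    return d
if __name__=="__main__": go(*map(float,sys.argv[1:]))
E
python3 plan.py .395 .235 .14 30
```

```text
t0.10 pos [165.  628.2 221.6] yaw 75.3 grip 87.0 F [-0.5 -0.3 -0. ] q [-1.3   0.32 -0.07  1.45  0.02  1.37 -0.06]
rot [-9.000e-02  4.000e-02  4.529e+01] shift [-322.3 -321.8   82.1] len 463.0
```

step_arm --pt "0 0 6 -40 -40 10 87" --pt "0 0 12 -81 -81 20 87" --pt "0 0 18 -121 -121 31 87" --pt "0 0 23 -162 -162 42 87" --pt "0 0 29 -202 -202 52 87" --pt "0 0 35 -242 -242 62 87" --pt "0 0 41 -283 -283 72 87" --pt "0 0 45.3 -322 -322 82 87" --newtons 15

```text
time: 1.1
position: [0.3954, 0.2335, 0.1401]
tool_rot: [-1.575, -2.718, -0.0]
ft_force: [1.0, 0.6, -0.4]
grip_width: 0.998
```

```bash
python3 plan.py .395 .235 .022 30
```

```text
t1.10 pos [395.4 233.5 140.1] yaw 29.8 grip 86.8 F [ 1.   0.6 -0.4] q [-0.89 -0.03  0.29  2.02  0.01  1.15 -0.08]
rot [ 0.01 -0.01 -0.18] shift [  1.5   0.4 118.1] len 118.0
```

step_arm --pt "0 0 0 1 0 0 87" --pt "0 0 0 1 0 15 87" --pt "0 0 0 1 0 40 87" --pt "0 0 0 1 0 70 87" --pt "0 0 0 1 0 95 87" --pt "0 0 0 1 0 110 87" --pt "0 0 0 1 0 118 87" --pt "0 0 0 1 0 118 87"

```text
time: 2.1
position: [0.3941, 0.2367, 0.0224]
tool_rot: [-1.57, -2.721, 0.001]
ft_force: [-0.1, 0.3, 1.0]
grip_width: 1.001
```

```bash
python3 plan.py .395 .235 .022 30; python3 - <<'E'
from h import *
s=optics.get_image("side"); crop(s,270,240,120,100,6,"pics/s1.png")
E
```

```text
t2.10 pos [394.1 236.7  22.4] yaw 30.0 grip 87.1 F [-0.1  0.3  1. ] q [-0.88  0.13  0.3   2.13 -0.05  0.89 -0.03]
rot [-0.02  0.    0.03] shift [-1.9 -0.   0.4] len 2.0
```

View pics/s1.png

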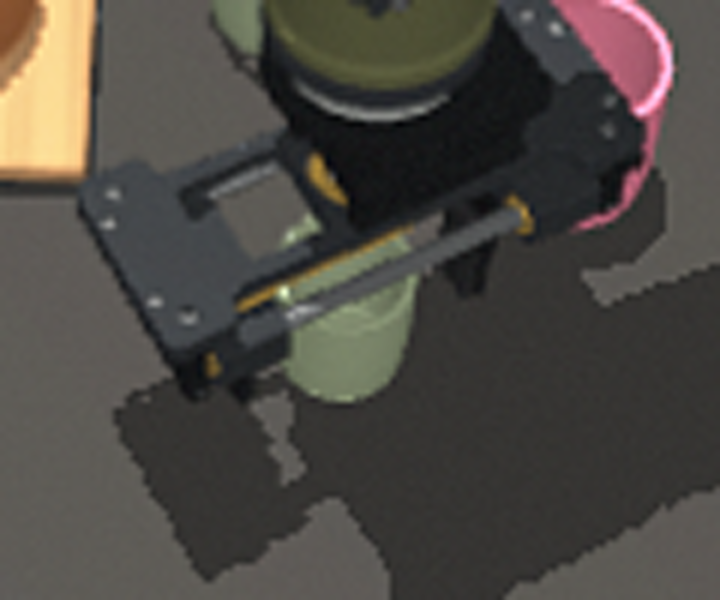

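The small cup, at about (55,55) in crop units, stands between the open fingers with nothing in contact, so I'll close.

step_arm --pt "0 0 0 -1 0 0 70" --pt "0 0 0 -1 0 0 55" --pt "0 0 0 -1 0 0 45" --pt "0 0 0 -1 0 0 40" --pt "0 0 0 -1 0 0 40" --pt "0 0 0 -1 0 -4 40" --pt "0 0 0 -1 0 -15 40" --pt "0 0 0 -1 0 -30 40"

```text
time: 3.15
position: [0.3945, 0.2353, 0.0533]
tool_rot: [-1.571, -2.72, 0.001]
ft_force: [0.0, -0.1, -1.1]
grip_width: 0.601
```

```bash
python3 plan.py .395 .235 .15 30; python3 plan.py .576 -.194 .15 30
```

```text
t3.15 pos [394.5 235.3  53.3] yaw 30.0 grip 52.3 F [ 0.  -0.1 -1.1] q [-0.88  0.08  0.3   2.11 -0.03  0.96 -0.05]
rot [-0.04  0.01 -0.01] shift [ -0.5   0.2 -96.7] len 97.0
t3.15 pos [394.5 235.3  53.3] yaw 30.0 grip 52.3 F [ 0.  -0.1 -1.1] q [-0.88  0.08  0.3   2.11 -0.03  0.96 -0.05]
rot [-0.04  0.01 -0.01] shift [-462.5  -57.4  -96.6] len 476.0
```

step_arm --pt "0 0 0 0 0 -20 40" --pt "0 0 0 0 0 -45 40" --pt "0 0 0 0 0 -70 40" --pt "0 0 0 -15 -2 -90 40" --pt "0 0 0 -45 -6 -97 40" --pt "0 0 0 -85 -11 -97 40" --pt "0 0 0 -130 -16 -97 40" --pt "0 0 0 -175 -22 -97 40"

```text
time: 4.15
position: [0.4638, 0.0717, 0.1508]
tool_rot: [1.57, 2.72, 0.003]
ft_force: [0.8, -0.0, -1.5]
grip_width: 0.599
```

```bash
python3 plan.py .576 -.194 .15 30
```

```text
t4.15 pos [463.8  71.7 150.8] yaw 30.0 grip 52.1 F [ 0.8 -0.  -1.5] q [-0.71 -0.03  0.5   1.99  0.02  1.17  0.3 ]
rot [ 0.11 -0.01  0.  ] shift [-286.2  -35.7    0.7] len 288.0
```

step_arm --pt "0 0 0 -45 -6 0 40" --pt "0 0 0 -90 -12 0 40" --pt "0 0 0 -135 -17 0 40" --pt "0 0 0 -180 -23 0 40" --pt "0 0 0 -225 -28 0 40" --pt "0 0 0 -260 -33 0 40" --pt "0 0 0 -280 -35 0 40" --pt "0 0 0 -286 -36 0 40"

```text
time: 5.15
position: [0.5751, -0.1942, 0.1503]
tool_rot: [1.573, 2.718, -0.0]
ft_force: [0.5, -0.5, -0.7]
grip_width: 0.6
```

```bash
python3 plan.py .576 -.194 .048 30
```

```text
t5.15 pos [ 575.1 -194.2  150.3] yaw 29.9 grip 52.2 F [ 0.5 -0.5 -0.7] q [-0.32  0.33  0.73  1.68 -0.23  1.22  0.99]
rot [ 0.01  0.04 -0.12] shift [ -0.2   0.9 102.3] len 102.0
```

step_arm --pt "0 0 0 0 1 0 40" --pt "0 0 0 0 1 15 40" --pt "0 0 0 0 1 35 40" --pt "0 0 0 0 1 55 40" --pt "0 0 0 0 1 75 40" --pt "0 0 0 0 1 88 40" --pt "0 0 0 0 1 96 40" --pt "0 0 0 0 1 98 40"

```text
time: 6.15
position: [0.5757, -0.1924, 0.0511]
tool_rot: [-1.571, -2.72, 0.0]
ft_force: [-0.6, 0.3, -2.2]
grip_width: 0.602
```

```bash
python3 plan.py .576 -.194 .046 30; python3 - <<'E'
from h import *
s=optics.get_image("side"); 
F=6;x0,y0=210,100
a=cv2.resize(s[y0:y0+100,x0:x0+120,::-1],None,fx=F,fy=F,interpolation=cv2.INTER_CUBIC)
for X,r in (([.5758,-.1939,.034],.044),([.5758,-.1939,.030],.0195),([.5758,-.1939,.092],.026)):
    p=((circ("side",X,r)-[x0,y0]+.5)*F-.5).round().astype(int); cv2.polylines(a,[p],True,(0,0,255),1)
cv2.imwrite("pics/s2.png",a)
t=optics.get_image("top"); crop(t,310,140,100,100,6,"pics/t2.png")
E
```

```text
t6.15 pos [ 575.7 -192.4   51.1] yaw 30.0 grip 52.3 F [-0.6  0.3 -2.2] q [-0.28  0.44  0.69  1.77 -0.32  1.05  1.05]
rot [-0.02 -0.01 -0.02] shift [-1.5 -0.6  5.1] len 5.0
```

View pics/s2.png

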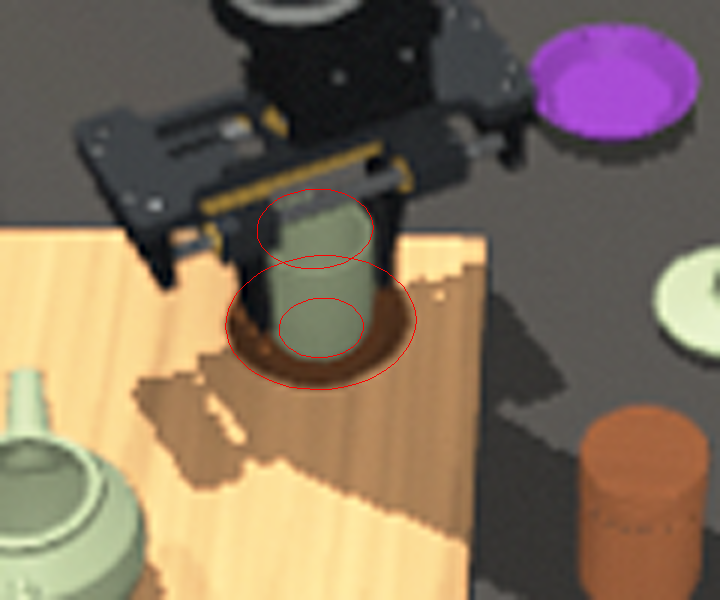

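View pics/t2.png

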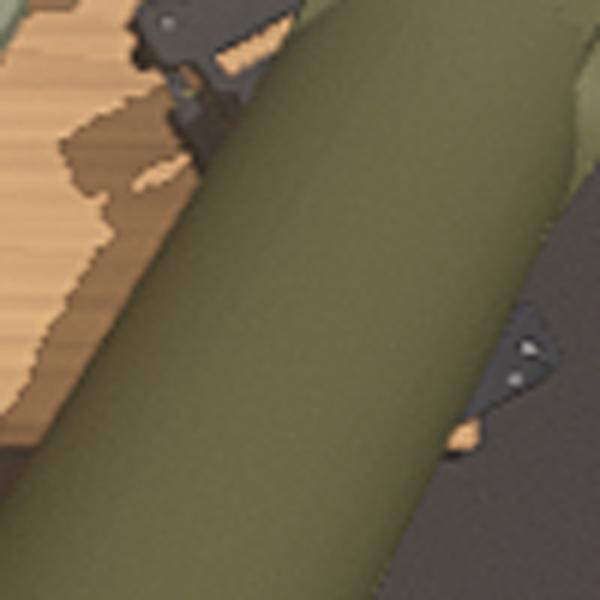

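In the side view the cup is centred over the small saucer: its foot, at about (322,325), lies inside the predicted ellipse. I'll lower it.

step_arm --pt "0 0 0 -1 0 1 40" --pt "0 0 0 -1 0 2 40" --pt "0 0 0 -1 0 3 40" --pt "0 0 0 -1 0 3.5 40" --pt "0 0 0 -1 0 4 40" --pt "0 0 0 -1 0 4.5 40" --pt "0 0 0 -1 0 5 40" --pt "0 0 0 -1 0 5 40"

```text
time: 7.25
position: [0.5764, -0.1932, 0.0469]
tool_rot: [1.571, 2.72, 0.0]
ft_force: [-0.9, 0.5, 1.6]
grip_width: 0.599
```

```bash
python3 plan.py .576 -.194 .046 30
```

```text
t7.25 pos [ 576.4 -193.2   46.9] yaw 30.0 grip 52.1 F [-0.9  0.5  1.6] q [-0.27  0.44  0.69  1.77 -0.32  1.04  1.05]
rot [ 0.02  0.   -0.02] shift [-0.4 -0.8  0.9] len 1.0
```

Fz has changed sign, which means contact, so I'll release and rise.

step_arm --pt "0 0 0 0 0 0.3 53" --pt "0 0 0 0 0 0.3 58" --pt "0 0 0 0 0 0 66" --pt "0 0 0 0 0 0 74" --pt "0 0 0 0 0 0 80" --pt "0 0 0 0 0 -15 80" --pt "0 0 0 0 0 -45 80" --pt "0 0 0 0 0 -90 80"

```text
time: 8.25
position: [0.5756, -0.193, 0.1374]
tool_rot: [-1.571, -2.719, 0.001]
ft_force: [0.8, 1.2, 0.2]
grip_width: 0.922
```

```bash
python3 plan.py .420 .077 .15 30
```

```text
t8.25 pos [ 575.6 -193.   137.4] yaw 30.0 grip 80.2 F [0.8 1.2 0.2] q [-0.32  0.34  0.73  1.69 -0.24  1.2   1.  ]
rot [-0.08 -0.06 -0.02] shift [ 3.116e+02  1.000e-01 -1.230e+01] len 312.0
```

step_arm --pt "0 0 0 20 0 -12 87" --pt "0 0 0 65 0 -12 87" --pt "0 0 0 115 0 -12 87" --pt "0 0 0 165 0 -12 87" --pt "0 0 0 215 0 -12 87" --pt "0 0 0 265 0 -12 87" --pt "0 0 0 300 0 -12 87" --pt "0 0 0 312 0 -12 87"

```text
time: 9.25
position: [0.4199, 0.0787, 0.1495]
tool_rot: [1.567, 2.722, 0.003]
ft_force: [0.1, -0.5, -0.8]
grip_width: 1.001
```

```bash
python3 plan.py .420 .077 .036 30; python3 - <<'E'
from h import *
s=optics.get_image("side"); crop(s,200,110,150,140,5,"pics/s3.png")
E
```

```text
t9.25 pos [419.9  78.7 149.5] yaw 30.1 grip 87.1 F [ 0.1 -0.5 -0.8] q [-0.77 -0.14  0.49  2.08  0.07  1.18  0.22]
rot [ 0.11 -0.03  0.15] shift [ -1.5  -1.  113.5] len 114.0
```

View pics/s3.png

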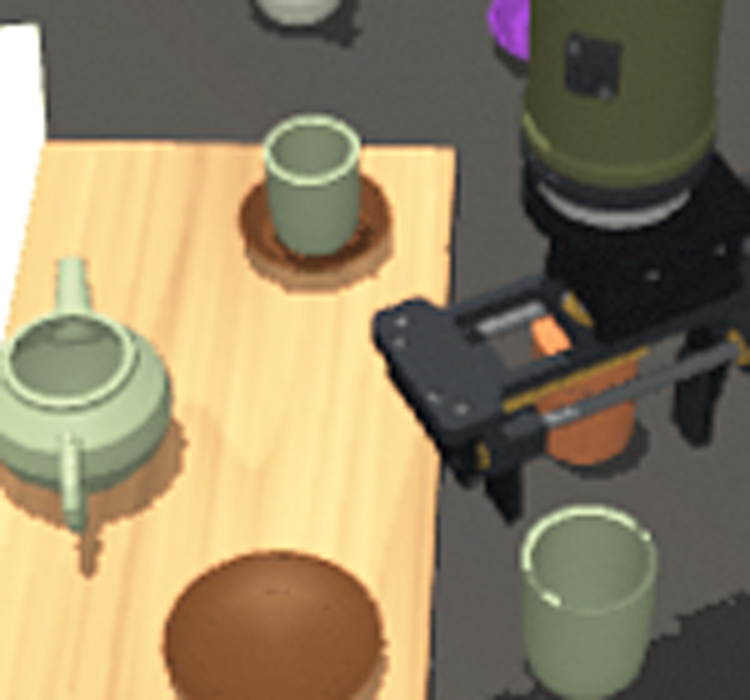

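The small cup stands upright, centred in its saucer. Now I'll descend on the large cup.

step_arm --pt "0 0 0 -1 -1 0 87" --pt "0 0 0 -1 -1 15 87" --pt "0 0 0 -1 -1 40 87" --pt "0 0 0 -1 -1 70 87" --pt "0 0 0 -1 -1 95 87" --pt "0 0 0 -1 -1 108 87" --pt "0 0 0 -1 -1 113 87" --pt "0 0 0 -1 -1 113 87"

```text
time: 10.3
position: [0.4204, 0.0755, 0.0357]
tool_rot: [1.572, 2.72, 0.0]
ft_force: [-0.4, -0.6, -0.2]
grip_width: 0.999
```

```bash
python3 plan.py .420 .077 .036 30
```

```text
t10.30 pos [420.4  75.5  35.7] yaw 30.0 grip 87.0 F [-0.4 -0.6 -0.2] q [-0.76  0.03  0.53  2.2  -0.02  0.91  0.3 ]
rot [ 0.01  0.02 -0.04] shift [ 1.5  0.4 -0.3] len 2.0
```

step_arm --pt "0 0 0 1 0 0 75" --pt "0 0 0 1 0 0 65" --pt "0 0 0 1 0 0 55" --pt "0 0 0 1 0 0 50" --pt "0 0 0 1 0 0 50" --pt "0 0 0 1 0 -4 50" --pt "0 0 0 1 0 -20 50" --pt "0 0 0 1 0 -45 50" --newtons 18

```text
time: 11.3
position: [0.4175, 0.0757, 0.0798]
tool_rot: [-1.57, -2.718, 0.006]
ft_force: [-0.1, 0.8, -2.2]
grip_width: 0.737
```

```bash
python3 plan.py .5715 .0957 .12 30
```

```text
t11.30 pos [417.5  75.7  79.8] yaw 30.0 grip 64.1 F [-0.1  0.8 -2.2] q [-0.77 -0.05  0.52  2.16  0.03  1.03  0.26]
rot [-0.27 -0.02 -0.02] shift [-59.6 143.2 -40.9] len 160.0
```

step_arm --pt "0 0 0 0 0 -20 50" --pt "0 0 0 -4 10 -38 50" --pt "0 0 0 -15 35 -41 50" --pt "0 0 0 -30 70 -41 50" --pt "0 0 0 -44 105 -41 50" --pt "0 0 0 -54 130 -41 50" --pt "0 0 0 -59 141 -41 50" --pt "0 0 0 -60 143 -41 50"

```text
time: 12.3
position: [0.5727, 0.0956, 0.1209]
tool_rot: [-1.571, -2.719, 0.003]
ft_force: [-0.6, -0.3, -2.4]
grip_width: 0.74
```

```bash
python3 plan.py .5715 .0957 .066 30
```

```text
t12.30 pos [572.7  95.6 120.9] yaw 30.0 grip 64.4 F [-0.6 -0.3 -2.4] q [-0.7   0.27  0.57  1.77 -0.16  1.15  0.44]
rot [-0.13 -0.01 -0.04] shift [ 0.6 -0.8 54.9] len 55.0
```

step_arm --pt "0 0 0 0 -1 8 50" --pt "0 0 0 0 -1 20 50" --pt "0 0 0 0 -1 34 50" --pt "0 0 0 0 -1 45 50" --pt "0 0 0 0 -1 52 50" --pt "0 0 0 0 -1 55 50" --pt "0 0 0 0 -1 55 50" --pt "0 0 0 0 -1 55 50"

```text
time: 13.3
position: [0.5729, 0.0956, 0.067]
tool_rot: [1.571, 2.72, 0.001]
ft_force: [-0.2, -0.2, -2.5]
grip_width: 0.74
```

```bash
python3 plan.py .5715 .0957 .060 30; python3 - <<'E'
from h import *
s=optics.get_image("side"); 
F=6;x0,y0=195,180
a=cv2.resize(s[y0:y0+100,x0:x0+120,::-1],None,fx=F,fy=F,interpolation=cv2.INTER_CUBIC)
c=[.5715,.0957]
for z,r in ((.034,.055),(.030,.024),(.060,.0315),(.112,.032)):
    p=((circ("side",c+[z],r)-[x0,y0]+.5)*F-.5).round().astype(int); cv2.polylines(a,[p],True,(0,0,255),1)
cv2.imwrite("pics/s4.png",a)
E
```

```text
t13.30 pos [572.9  95.6  67. ] yaw 30.0 grip 64.4 F [-0.2 -0.2 -2.5] q [-0.68  0.33  0.56  1.82 -0.2   1.04  0.47]
rot [ 0.05  0.01 -0.02] shift [ 0.8 -1.2  7. ] len 7.0
```

View pics/s4.png

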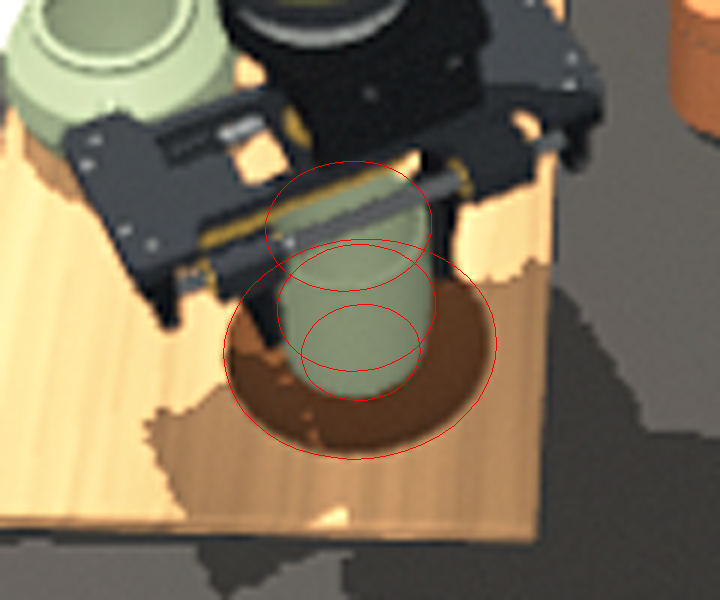

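The large cup hangs centred over the large saucer, with its foot at about (360,352) on the predicted ellipse. I'll lower it.

step_arm --pt "0 0 0 0 -1 2 50" --pt "0 0 0 0 -1 4 50" --pt "0 0 0 0 -1 5 50" --pt "0 0 0 0 -1 5.5 50" --pt "0 0 0 0 -1 6 50" --pt "0 0 0 0 -1 6.5 50" --pt "0 0 0 0 -1 7 50" --pt "0 0 0 0 -1 7 50"

```text
time: 14.35
position: [0.5718, 0.0951, 0.0601]
tool_rot: [1.571, 2.72, 0.001]
ft_force: [-1.2, -0.5, 2.3]
grip_width: 0.742
```

```bash
python3 plan.py .5715 .0957 .060 30
```

```text
t14.35 pos [571.8  95.1  60.1] yaw 30.0 grip 64.6 F [-1.2 -0.5  2.3] q [-0.68  0.34  0.55  1.83 -0.21  1.03  0.48]
rot [ 0.02 -0.01 -0.01] shift [0.7 0.1 0.1] len 1.0
```

Contact again (Fz went from -2.5 to +2.3 N). I'll release and rise.

step_arm --pt "0 0 0 0 0 0.3 66" --pt "0 0 0 0 0 0.3 70" --pt "0 0 0 0 0 0 78" --pt "0 0 0 0 0 0 84" --pt "0 0 0 0 0 0 84" --pt "0 0 0 0 0 -15 84" --pt "0 0 0 0 0 -45 84" --pt "0 0 0 0 0 -90 84"

```text
time: 15.35
position: [0.5709, 0.0949, 0.1504]
tool_rot: [-1.571, -2.719, 0.002]
ft_force: [0.1, -0.7, 0.0]
grip_width: 0.966
```

```bash
python3 plan.py .424 -.0765 .15 30
```

```text
t15.35 pos [570.9  94.9 150.4] yaw 30.0 grip 84.1 F [ 0.1 -0.7  0. ] q [-0.71  0.24  0.58  1.74 -0.14  1.2   0.43]
rot [-0.1  -0.01 -0.02] shift [ -75.1 -212.9    0.8] len 226.0
```

step_arm --pt "0 0 0 -8 -20 0 87" --pt "0 0 0 -22 -60 0 87" --pt "0 0 0 -38 -105 0 87" --pt "0 0 0 -54 -150 0 87" --pt "0 0 0 -66 -190 0 87" --pt "0 0 0 -74 -208 0 87" --pt "0 0 0 -75 -213 0 87" --pt "0 0 0 -75 -213 0 87"

```text
time: 16.35
position: [0.4254, -0.0756, 0.15]
tool_rot: [1.57, 2.72, 0.001]
ft_force: [0.1, -0.8, -0.4]
grip_width: 0.996
```

```bash
python3 plan.py .424 -.0765 .030 30; python3 - <<'E'
from h import *
s=optics.get_image("side"); crop(s,180,120,170,140,4,"pics/s5.png")
E
```

```text
t16.35 pos [425.4 -75.6 150. ] yaw 30.0 grip 86.6 F [ 0.1 -0.8 -0.4] q [-0.61 -0.15  0.68  2.08  0.1   1.19  0.55]
rot [0.07 0.02 0.03] shift [ -0.   -1.8 120. ] len 120.0
```

View pics/s5.png

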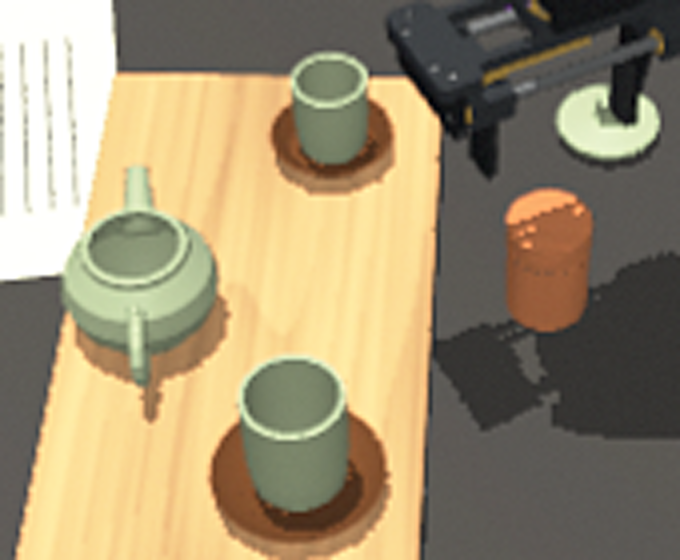

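Both cups stand well, and the open gripper is above the caddy. Descending.

step_arm --pt "0 0 0 0 -1 0 87" --pt "0 0 0 0 -1 15 87" --pt "0 0 0 0 -1 40 87" --pt "0 0 0 0 -1 70 87" --pt "0 0 0 0 -1 98 87" --pt "0 0 0 0 -1 114 87" --pt "0 0 0 0 -1 120 87" --pt "0 0 0 0 -1 120 87"

```text
time: 17.4
position: [0.4234, -0.0769, 0.0291]
tool_rot: [-1.571, -2.72, 0.002]
ft_force: [0.5, 0.5, -0.3]
grip_width: 1.001
```

```bash
python3 plan.py .424 -.0765 .030 30
```

```text
t17.40 pos [423.4 -76.9  29.1] yaw 30.0 grip 87.1 F [ 0.5  0.5 -0.3] q [-0.6   0.05  0.74  2.2  -0.04  0.9   0.69]
rot [-0.07 -0.   -0.01] shift [ 0.1  0.7 -0.9] len 1.0
```

step_arm --pt "0 0 0 0 0 0 70" --pt "0 0 0 0 0 0 58" --pt "0 0 0 0 0 0 48" --pt "0 0 0 0 0 0 42" --pt "0 0 0 0 0 0 42" --pt "0 0 0 0 0 -4 42" --pt "0 0 0 0 0 -20 42" --pt "0 0 0 0 0 -45 42"

```text
time: 18.4
position: [0.4225, -0.077, 0.0744]
tool_rot: [-1.57, -2.719, 0.003]
ft_force: [1.1, 0.5, -1.7]
grip_width: 0.625
```

```bash
python3 plan.py .5737 -.049 .10 30
```

```text
t18.40 pos [422.5 -77.   74.4] yaw 30.0 grip 54.4 F [ 1.1  0.5 -1.7] q [-0.62 -0.04  0.73  2.17  0.04  1.01  0.62]
rot [-0.15 -0.04 -0.03] shift [-51.3 144.9 -26.1] len 156.0
```

step_arm --pt "0 0 0 0 0 -12 42" --pt "0 0 0 -4 10 -24 42" --pt "0 0 0 -13 35 -26 42" --pt "0 0 0 -26 72 -26 42" --pt "0 0 0 -38 107 -26 42" --pt "0 0 0 -47 132 -26 42" --pt "0 0 0 -51 143 -26 42" --pt "0 0 0 -51 145 -26 42"

```text
time: 19.4
position: [0.5748, -0.0486, 0.1]
tool_rot: [-1.571, -2.72, 0.002]
ft_force: [-1.0, -0.1, -1.3]
grip_width: 0.632
```

```bash
python3 plan.py .5737 -.049 .052 30
```

```text
t19.40 pos [574.8 -48.6 100. ] yaw 30.0 grip 55.0 F [-1.  -0.1 -1.3] q [-0.58  0.31  0.72  1.81 -0.23  1.11  0.75]
rot [-0.09  0.01 -0.  ] shift [ 0.2 -1.  48. ] len 48.0
```

step_arm --pt "0 0 0 0 -1 10 42" --pt "0 0 0 0 -1 25 42" --pt "0 0 0 0 -1 38 42" --pt "0 0 0 0 -1 45 42" --pt "0 0 0 0 -1 48 42" --pt "0 0 0 0 -1 49.5 42" --pt "0 0 0 0 -1 50.5 42" --pt "0 0 0 0 -1 51.5 42"

```text
time: 20.4
position: [0.5743, -0.0491, 0.0493]
tool_rot: [1.571, 2.72, 0.001]
ft_force: [-0.3, -0.2, -2.1]
grip_width: 0.627
```

```bash
python3 plan.py .5737 -.049 .0475 30
```

```text
t20.40 pos [574.3 -49.1  49.3] yaw 30.0 grip 54.6 F [-0.3 -0.2 -2.1] q [-0.55  0.37  0.7   1.85 -0.28  1.02  0.79]
rot [ 0.04  0.01 -0.01] shift [ 0.3 -0.5  1.8] len 2.0
```

step_arm --pt "0 0 0 0 0 0.5 42" --pt "0 0 0 0 0 1 42" --pt "0 0 0 0 0 1.3 42" --pt "0 0 0 0 0 1.6 42" --pt "0 0 0 0 0 1.8 42" --pt "0 0 0 0 0 1.8 42" --pt "0 0 0 0 0 1.8 42" --pt "0 0 0 0 0 1.8 42"

```text
time: 21.4
position: [0.5742, -0.049, 0.0478]
tool_rot: [1.571, 2.72, 0.001]
ft_force: [-2.0, 0.3, 5.3]
grip_width: 0.627
```

```bash
python3 plan.py .5737 -.049 .0475 30; python3 plan.py .5737 -.049 .0475 30
```

```text
t21.40 pos [574.2 -49.   47.8] yaw 30.0 grip 54.5 F [-2.   0.3  5.3] q [-0.55  0.38  0.7   1.85 -0.28  1.01  0.79]
rot [ 0.03  0.   -0.01] shift [ 0.3 -0.4  0.3] len 1.0
t21.40 pos [574.2 -49.   47.8] yaw 30.0 grip 54.5 F [-2.   0.3  5.3] q [-0.55  0.38  0.7   1.85 -0.28  1.01  0.79]
rot [ 0.03  0.   -0.01] shift [ 0.3 -0.4  0.3] len 1.0
```

In contact (+5.3 N). Release and rise.

step_arm --pt "0 0 0 0 0 0 56" --pt "0 0 0 0 0 0 61" --pt "0 0 0 0 0 0 70" --pt "0 0 0 0 0 0 78" --pt "0 0 0 0 0 0 80" --pt "0 0 0 0 0 -15 80" --pt "0 0 0 0 0 -45 80" --pt "0 0 0 0 0 -90 80"

```text
time: 22.4
position: [0.5732, -0.0491, 0.1382]
tool_rot: [-1.571, -2.719, 0.002]
ft_force: [-0.1, 0.8, -0.0]
grip_width: 0.921
```

```bash
python3 plan.py .385 -.238 .12 30;  python3 - <<'E'
from h import *
im=np.load("pics/top0.npy"); s=np.load("pics/side0.npy")
crop(im,355,243,42,40,14,"pics/lid_t.png"); crop(s,312,130,42,40,14,"pics/lid_s.png")
for nm,X in (("o",[.3852,-.2382,.035]),("c",[.3852,-.2382,.010])):
    for n,(x,y) in (("top",(355,243)),("side",(312,130))):
        print(nm,n,((w2p(n,X)-[x,y]+.5)*14-.5).round(0))
E
```

```text
t22.40 pos [573.2 -49.1 138.2] yaw 30.0 grip 80.2 F [-0.1  0.8 -0. ] q [-0.6   0.27  0.74  1.77 -0.19  1.18  0.72]
rot [-0.09 -0.03 -0.03] shift [ -69.6 -257.4   18.6] len 267.0
o top [324. 273.]
o side [287. 200.]
c top [296. 279.]
c side [280. 290.]
```

View pics/lid_t.png

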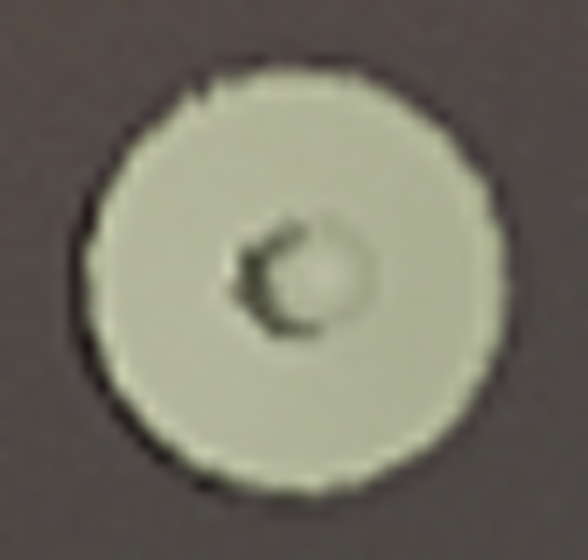

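View pics/lid_s.png

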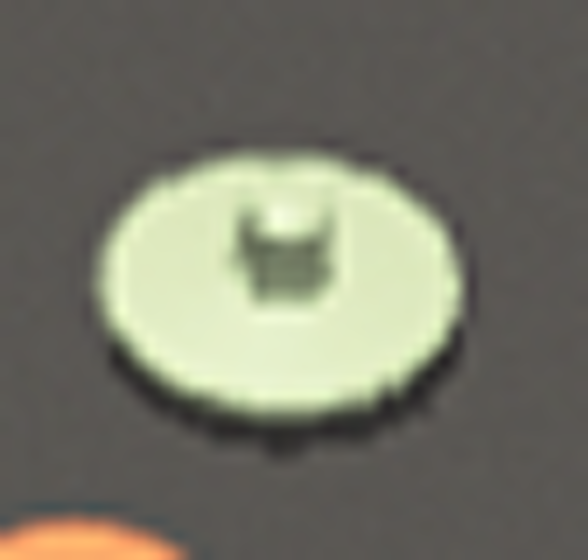

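step_arm --pt "0 0 0 -5 -18 -5 80" --pt "0 0 0 -18 -65 -5 80" --pt "0 0 0 -32 -115 -5 80" --pt "0 0 0 -46 -165 0 70" --pt "0 0 0 -59 -215 10 60" --pt "0 0 0 -67 -245 18 50" --pt "0 0 0 -70 -256 19 50" --pt "0 0 0 -70 -257 19 50"

```text
time: 23.4
position: [0.3865, -0.2381, 0.1185]
tool_rot: [1.572, 2.72, 0.002]
ft_force: [1.0, 0.2, -0.9]
grip_width: 0.586
```

```bash
python3 plan.py .385 -.238 .035 30; python3 - <<'E'
from h import *
s=optics.get_image("side"); 
crop(s,180,120,170,140,4,"pics/s6.png")
E
```

```text
t23.40 pos [ 386.5 -238.1  118.5] yaw 29.9 grip 51.0 F [ 1.   0.2 -0.9] q [-0.44 -0.07  0.92  2.07  0.06  1.11  0.98]
rot [ 0.06 -0.01 -0.06] shift [ 0.8 -1.3 83.5] len 83.0
```

View pics/s6.png

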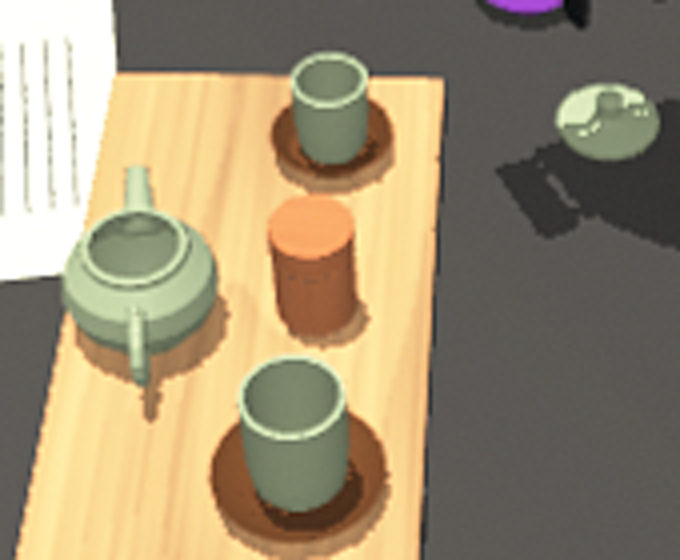

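The caddy stands upright midway between the saucers, and the lid hasn't moved. I'll descend over the knob.

step_arm --pt "0 0 0 1 -1 10 50" --pt "0 0 0 1 -1 30 50" --pt "0 0 0 1 -1 55 50" --pt "0 0 0 1 -1 75 50" --pt "0 0 0 1 -1 88 50" --pt "0 0 0 1 -1 94 50" --pt "0 0 0 1 -1 96 50" --pt "0 0 0 1 -1 96 50"

```text
time: 24.45
position: [0.3854, -0.2379, 0.0226]
tool_rot: [1.571, 2.72, 0.001]
ft_force: [-0.2, -0.1, 0.3]
grip_width: 0.581
```

```bash
python3 plan.py .385 -.238 .0195 30; python3 - <<'E'
from h import *
s=optics.get_image("side"); 
crop(s,290,110,90,75,8,"pics/s7.png")
E
```

```text
t24.45 pos [ 385.4 -237.9   22.6] yaw 30.0 grip 50.5 F [-0.2 -0.1  0.3] q [-0.39  0.15  0.95  2.16 -0.16  0.89  1.17]
rot [ 0.04  0.02 -0.01] shift [ 0.1 -0.4  3.1] len 3.0
```

View pics/s7.png

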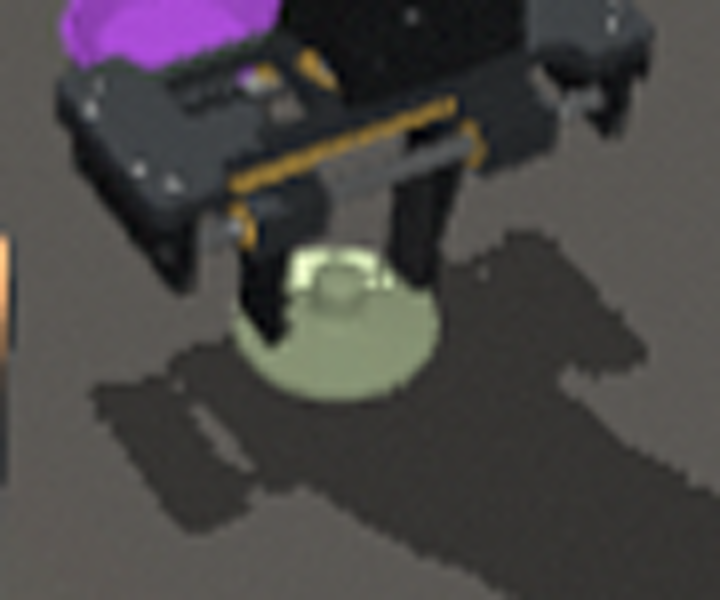

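The fingers straddle the knob at (340,280), centred and free of the disc. I'll lower 3 mm and close.

step_arm --pt "0 0 0 0 0 1.5 50" --pt "0 0 0 0 0 3 45" --pt "0 0 0 0 0 3 35" --pt "0 0 0 0 0 3 25" --pt "0 0 0 0 0 3 15" --pt "0 0 0 0 0 3 8" --pt "0 0 0 0 0 3 8" --pt "0 0 0 0 0 3 8" --newtons 20

```text
time: 25.5
position: [0.385, -0.2378, 0.0193]
tool_rot: [1.571, 2.72, 0.0]
ft_force: [-0.6, -1.3, 1.1]
grip_width: 0.202
```

```bash
python3 plan.py .385 -.238 .06 30
```

```text
t25.50 pos [ 385.  -237.8   19.3] yaw 30.0 grip 17.6 F [-0.6 -1.3  1.1] q [-0.39  0.16  0.95  2.17 -0.17  0.89  1.18]
rot [ 0.    0.   -0.01] shift [ -0.2  -0.1 -40.7] len 41.0
```

step_arm --pt "0 0 0 0 0 0 8" --pt "0 0 0 0 0 -2 8" --pt "0 0 0 0 0 -8 8" --pt "0 0 0 0 0 -20 8" --pt "0 0 0 0 0 -36 8" --pt "0 0 0 0 0 -52 8" --pt "0 0 0 0 0 -60 8" --pt "0 0 0 0 0 -60 8"

```text
time: 26.5
position: [0.3856, -0.2377, 0.0799]
tool_rot: [1.57, 2.719, 0.002]
ft_force: [-0.2, -0.3, -0.5]
grip_width: 0.195
```

```bash
python3 plan.py .6828 -.0356 .15 30; python3 - <<'E'
from h import *
s=optics.get_image("side"); 
crop(s,290,90,90,75,8,"pics/s8.png")
t=optics.get_image("top"); 
crop(t,200,100,220,130,3,"pics/t8.png")
E
```

```text
t26.50 pos [ 385.6 -237.7   79.9] yaw 30.0 grip 17.0 F [-0.2 -0.3 -0.5] q [-0.45  0.01  0.96  2.12 -0.01  1.02  1.04]
rot [0.11 0.04 0.  ] shift [ 26.4 358.6 -69.4] len 366.0
```

View pics/s8.png

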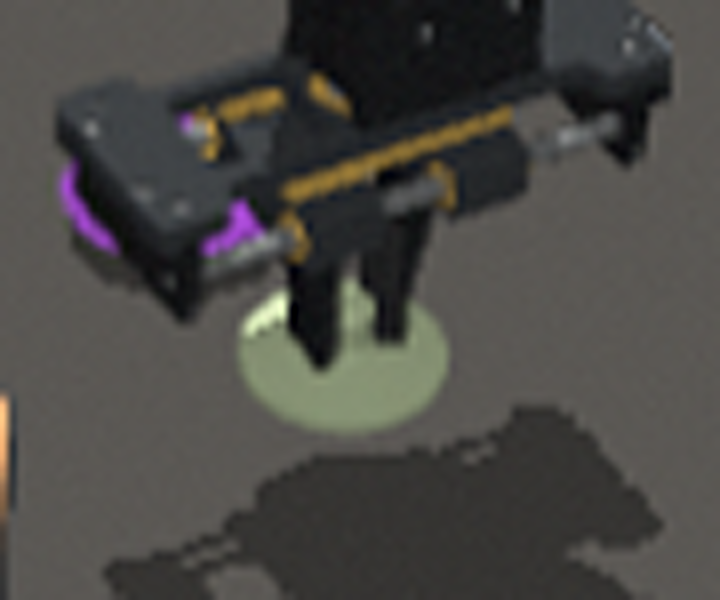

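View pics/t8.png

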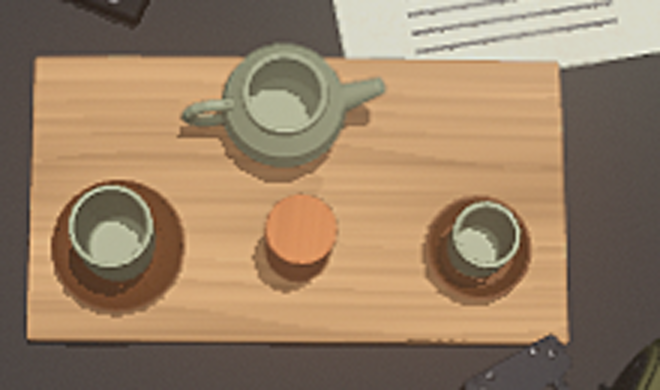

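The lid hangs level from the knob. Now I'll carry it high to the teapot.

step_arm --pt "0 0 0 0 0 -15 8" --pt "0 0 0 0 2 -38 8" --pt "0 0 0 0 12 -60 8" --pt "0 0 0 2 32 -75 8" --pt "0 0 0 4 62 -80 8" --pt "0 0 0 7 97 -80 8" --pt "0 0 0 10 134 -80 8" --pt "0 0 0 13 170 -80 8"

```text
time: 27.6
position: [0.5273, -0.1395, 0.1591]
tool_rot: [-1.569, -2.721, 0.001]
ft_force: [-0.7, 0.1, -0.3]
grip_width: 0.196
```

```bash
python3 plan.py .6828 -.0356 .155 30
```

```text
t27.60 pos [ 527.3 -139.5  159.1] yaw 30.1 grip 17.1 F [-0.7  0.1 -0.3] q [-0.55  0.18  0.85  1.82 -0.14  1.21  0.86]
rot [-0.03 -0.01  0.06] shift [ 12.1 186.6   4. ] len 187.0
```

step_arm --pt "0 0 0 3 35 0 8" --pt "0 0 0 5 72 0 8" --pt "0 0 0 7 108 0 8" --pt "0 0 0 9 142 0 8" --pt "0 0 0 11 168 2 8" --pt "0 0 0 12 182 4 8" --pt "0 0 0 12 187 4 8" --pt "0 0 0 12 187 4 8"

```text
time: 28.6
position: [0.6814, -0.0382, 0.1552]
tool_rot: [-1.572, -2.72, 0.001]
ft_force: [-0.9, -0.3, 0.1]
grip_width: 0.196
```

```bash
python3 plan.py .6828 -.0356 .115 30; python3 - <<'E'
from h import *
s=optics.get_image("side"); t=optics.get_image("top"); np.save("pics/s9.npy",s)
F=6;x0,y0=165,110
a=cv2.resize(s[y0:y0+100,x0:x0+120,::-1],None,fx=F,fy=F,interpolation=cv2.INTER_CUBIC)
p0=ctrl.get_state()["position"]
for X,r,col in (([.6828,-.0356,.088],.033,(0,0,255)),([p0[0],p0[1],p0[2]-.0193+.010],.036,(255,0,0))):
    p=((circ("side",X,r)-[x0,y0]+.5)*F-.5).round().astype(int); cv2.polylines(a,[p],True,col,1)
cv2.imwrite("pics/s9.png",a)
crop(t,230,80,120,100,6,"pics/t9.png")
E
```

```text
t28.60 pos [681.4 -38.2 155.2] yaw 30.0 grip 17.0 F [-0.9 -0.3  0.1] q [-0.52  0.51  0.75  1.47 -0.35  1.3   0.78]
rot [-0.04  0.   -0.05] shift [ 1.5  2.6 40.2] len 40.0
```

View pics/s9.png

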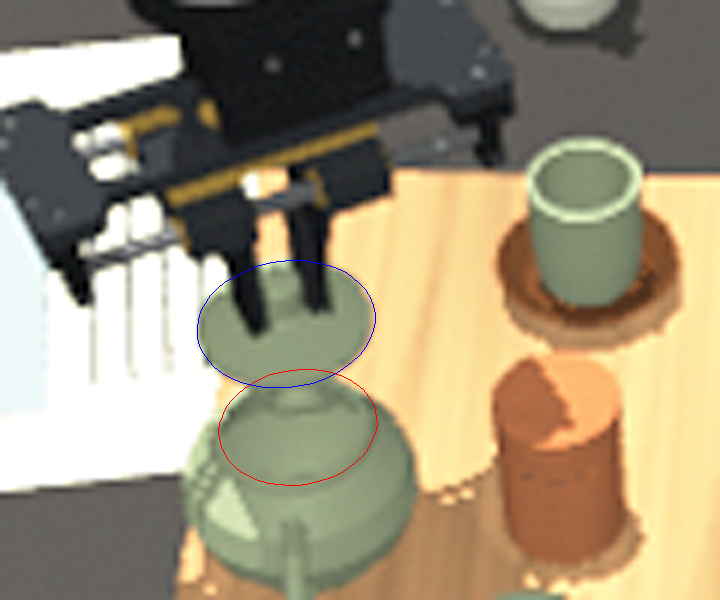

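View pics/t9.png

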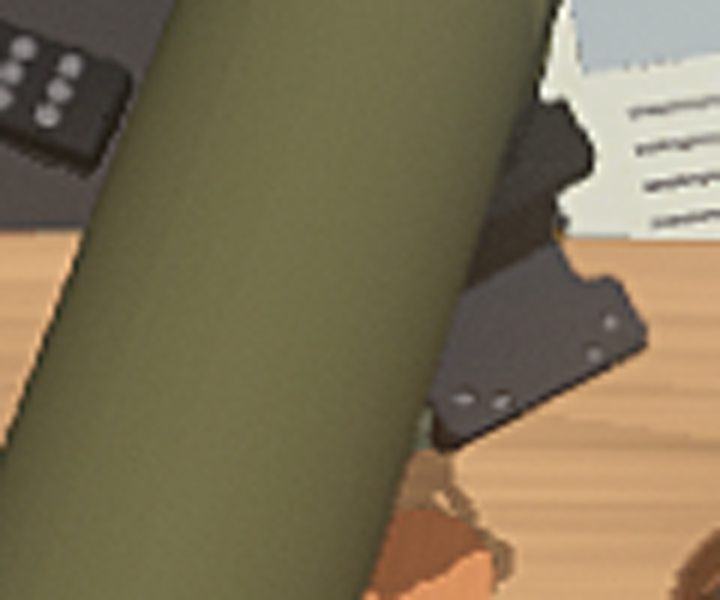

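The lid lies on its predicted ellipse in blue, centre (287,324), and the mouth on the red one, centre (298,428). The lid is level. I'll correct by 1.5/2.6 mm and descend.

step_arm --pt "0 0 0 1 2 5 8" --pt "0 0 0 1.5 2.5 15 8" --pt "0 0 0 1.5 2.5 28 8" --pt "0 0 0 1.5 2.5 38 8" --pt "0 0 0 1.5 2.5 43 8" --pt "0 0 0 1.5 2.5 45 8" --pt "0 0 0 1.5 2.5 45 8" --pt "0 0 0 1.5 2.5 45 8"

```text
time: 29.7
position: [0.6834, -0.0352, 0.1107]
tool_rot: [1.571, 2.72, 0.001]
ft_force: [0.4, 0.4, -0.3]
grip_width: 0.195
```

```bash
python3 plan.py .6828 -.0356 .0993 30; python3 - <<'E'
from h import *
s=optics.get_image("side")
F=8;x0,y0=170,120
a=cv2.resize(s[y0:y0+90,x0:x0+90,::-1],None,fx=F,fy=F,interpolation=cv2.INTER_CUBIC)[:600]
p0=ctrl.get_state()["position"]
for X,r,col in (([.6828,-.0356,.088],.033,(0,0,255)),([p0[0],p0[1],p0[2]-.0193+.010],.036,(255,0,0))):
    p=((circ("side",X,r)-[x0,y0]+.5)*F-.5).round().astype(int); cv2.polylines(a,[p],True,col,1)
cv2.imwrite("pics/s10.png",a)
E
```

```text
t29.70 pos [683.4 -35.2 110.7] yaw 30.0 grip 16.9 F [ 0.4  0.4 -0.3] q [-0.51  0.55  0.73  1.51 -0.38  1.23  0.8 ]
rot [ 0.04  0.02 -0.01] shift [-0.  -0.8 11.4] len 11.0
```

View pics/s10.png

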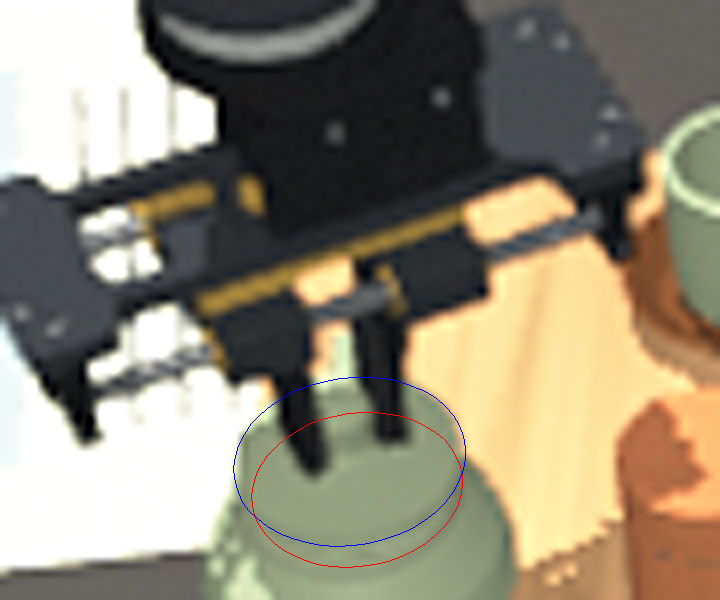

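step_arm --pt "0 0 0 0 0 3 8" --pt "0 0 0 0 -0.5 6 8" --pt "0 0 0 0 -0.5 8 8" --pt "0 0 0 0 -0.5 9 8" --pt "0 0 0 0 -0.5 9.7 8" --pt "0 0 0 0 -0.5 10.3 8" --pt "0 0 0 0 -0.5 10.8 8" --pt "0 0 0 0 -0.5 10.8 8"

```text
time: 30.75
position: [0.6827, -0.0354, 0.0995]
tool_rot: [-1.571, -2.72, -0.0]
ft_force: [0.5, -0.3, -0.3]
grip_width: 0.191
```

```bash
python3 plan.py .6828 -.0356 .0993 30
```

```text
t30.75 pos [682.7 -35.4  99.5] yaw 30.0 grip 16.7 F [ 0.5 -0.3 -0.3] q [-0.51  0.56  0.73  1.53 -0.38  1.21  0.8 ]
rot [ 0.   -0.01 -0.01] shift [-0.3 -0.   0.2] len 0.0
```

step_arm --pt "0 0 0 0 0 0.2 8" --pt "0 0 0 0 0 0.4 8" --pt "0 0 0 0 0 0.6 8" --pt "0 0 0 0 0 0.8 8" --pt "0 0 0 0 0 0.8 8" --pt "0 0 0 0 0 0.8 8" --pt "0 0 0 0 0 0.8 8" --pt "0 0 0 0 0 0.8 8"

```text
time: 31.75
position: [0.6828, -0.0354, 0.0991]
tool_rot: [1.571, 2.72, 0.001]
ft_force: [-1.7, -0.3, 5.8]
grip_width: 0.19
```

```bash
python3 plan.py .6828 -.0356 .0993 30
```

```text
t31.75 pos [682.8 -35.4  99.1] yaw 30.0 grip 16.5 F [-1.7 -0.3  5.8] q [-0.51  0.56  0.73  1.53 -0.39  1.21  0.8 ]
rot [ 0.03  0.   -0.01] shift [-0.2 -0.1 -0.2] len 0.0
```

Seated contact at +5.8 N. I'll open and rise.

step_arm --pt "0 0 0 0 0 -0.3 20" --pt "0 0 0 0 0 -0.4 25" --pt "0 0 0 0 0 -0.4 35" --pt "0 0 0 0 0 -0.4 45" --pt "0 0 0 0 0 -1 50" --pt "0 0 0 0 0 -12 50" --pt "0 0 0 0 0 -40 50" --pt "0 0 0 0 0 -85 50"

```text
time: 32.75
position: [0.6818, -0.0352, 0.1838]
tool_rot: [-1.57, -2.719, 0.002]
ft_force: [0.3, 0.4, 0.4]
grip_width: 0.574
```

```bash
python3 plan.py .40 -.24 .22 30
```

```text
t32.75 pos [681.8 -35.2 183.8] yaw 30.0 grip 49.9 F [0.3 0.4 0.4] q [-0.53  0.49  0.76  1.43 -0.34  1.35  0.77]
rot [-0.12 -0.07 -0.02] shift [ -36.5 -346.6  -35.5] len 350.0
```

Backing the arm clear of the views.

step_arm --pt "0 0 0 0 -15 -20 50" --pt "0 0 0 -6 -60 -36 50" --pt "0 0 0 -12 -110 -36 50" --pt "0 0 0 -18 -160 -36 50" --pt "0 0 0 -23 -210 -36 50" --pt "0 0 0 -28 -260 -36 50" --pt "0 0 0 -32 -305 -36 50" --pt "0 0 0 -35 -335 -36 50"

```text
time: 33.75
position: [0.4083, -0.235, 0.2203]
tool_rot: [1.574, 2.718, 0.004]
ft_force: [1.2, 0.3, 0.5]
grip_width: 0.573
```

```bash
python3 - <<'E'
from h import *
s=optics.get_image("side"); t=optics.get_image("top")
F=4
L=[([.5715,.0957,.034],.055),([.5758,-.1939,.034],.044),([.5715,.0957,.106],.032),([.5758,-.1939,.086],.026),([.5737,-.0491,.096],.0275),([.6828,-.0356,.090],.036)]
for n,I,x0,y0,w,h in (("top",t,200,105,200,120),("side",s,180,125,150,145)):
    a=cv2.resize(I[y0:y0+h,x0:x0+w,::-1],None,fx=F,fy=F,interpolation=cv2.INTER_CUBIC)
    for X,r in L:
        p=((circ(n,X,r)-[x0,y0]+.5)*F-.5).round().astype(int); cv2.polylines(a,[p],True,(0,0,255),1)
    cv2.imwrite(f"pics/f_{n}.png",a)
print(ctrl.get_state()["ft_force"].round(1),ctrl.get_state()["time"])
E
```

```text
[ 0.5  0.8 -0. ] 33.85
```

View pics/f_top.png

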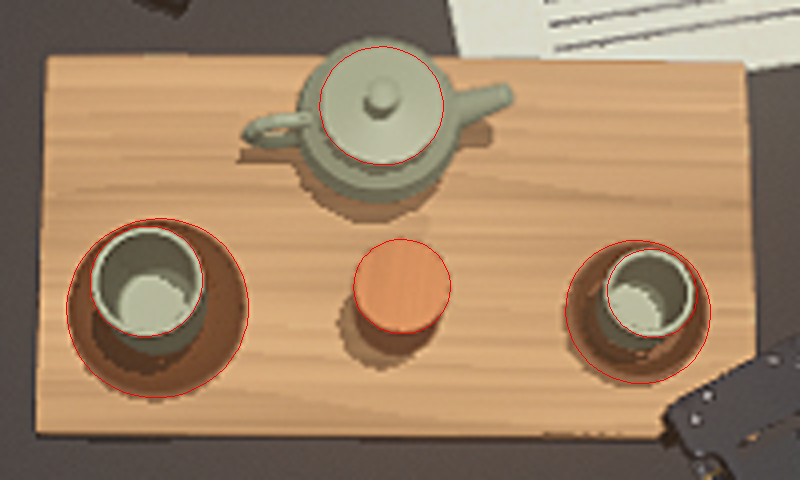

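View pics/f_side.png

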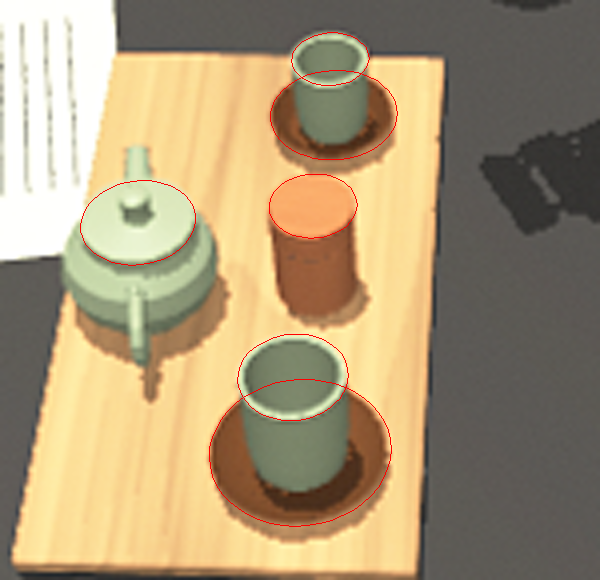

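In both views every rim, the caddy top and the lid disc lie on the circles predicted for perfect placement, within about 1–2 mm. The saucers and teapot are where they started, and the arm is clear. Handing in.

```bash
python3 -c "
from bench import ctrl
print(ctrl.close_job())"
```

```text
the job is handed in; nothing more can be done
None
```

I set out the whole tea set and handed the job in at about 34 s of the 102 s allowed. Both cups are on their saucers, the caddy is midway between the saucers, and the lid is seated on the teapot. I lowered each piece until the wrist force showed contact before opening the gripper.

My last check compared both cameras with the circles expected for perfect placement. The cups, caddy and lid were within about 1–2 mm of centre and looked upright. The saucers and teapot were where they started, and the arm was clear of everything.

- **Bystanders:** I kept the arm away from the bud vase and tape dispenser, but did not measure them again at the end.
- **Large saucer:** in the first pictures its shading made it look upside down. Its rim height and shadow showed it was the right way up.
- **Lid grip:** the fingers closed to about 17 mm on the knob, slightly less than its 19 mm widest part. The lid still hung level and seated normally.

No check failed, and the hand-in gave no verdict.

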